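Bring the valve of a painted bike wheel round for the pump

TASK

The small bike wheel on the stand is to be pumped up, but the paint on its tyre is still wet. With the fingertips push its spokes round, one after another, drawing the fingers out from behind one before reaching in behind the next, until the valve is at the bottom of the wheel with its stem pointing straight up at the hub, and leave the wheel still there with the hand clear. Keep off the tyre and the valve, and do not lift or shift the stand or anything lying around it.

Things in the scene. Friction and masses are not known exactly. Their poses are not given: they have to be found in the camera images.
- stand: Loose dark steel bench stand, about 4.5 kg, footprint 235 (x) by 270 mm (y). Origin on the table under the middle of the wheel; x lies level along the axle and points away from the robot (turned by up to 0.35 rad), z up. Two A-frames of 16 mm tube stand 50 mm before and behind the wheel's middle plane; their tops reach 17 mm above the axle, their legs spread downwards to 125 mm either side.
- hub (a point): Centre of the wheel: on the axle line, in the middle plane, 195 mm above the table. Hub 54 mm across and 88 mm long, axle ends and nuts to 68 mm from the middle plane. Above the hub the wheel is open to the hand between the spokes.
- wheel (a joint): Turn of the wheel (rad). 0 or 6.283: valve at the very bottom, stem pointing straight up at the hub. Grows as the wheel turns clockwise seen from the robot (top moving to the stand's -y). Starts 2.1 to 4.2; either way round will do. Stiff bearings (0.1 N m, about 1.5 N at mid-spoke): the wheel stays where it is left and hardly coasts after a slow push.
- spokes: Five straight grey moulded spokes and their rim; origin at the hub centre, turns with the wheel. Spokes 15 mm wide and 28 mm deep (14 mm either side of the middle plane), radial from hub to rim (inside radius 113 mm), 72 degrees apart: seen from the robot they stand at joint value + k x 72 degrees clockwise from straight up. The origin's z axis runs along one spoke.
- valve: Brass valve stem with black dust cap, 13 mm thick at most, standing 40 mm out of the rim towards the hub, midway between two spokes. Origin at its foot, 113 mm from the axle; its z axis runs along the stem from rim to hub and is to end straight up. Not to be touched.
- tyre: Black tyre with wet cream painted sidewalls, 348 mm across, inside at radius 130 mm, 48 mm wide (24 mm either side of the middle plane); origin at the hub centre, turns with the wheel. Not to be touched.
- paint_jar: Bystander: closed paint jar, 60 mm across, 75 mm tall, origin under its centre.
- brush: Bystander: paint brush lying flat, 180 mm long, 30 mm or less high.
- spanner: Bystander: steel spanner 140 mm long lying flat on the table inside the foot of the stand, on the robot's side.
- glue_stick: Bystander: glue stick standing upright, 26 mm across, 85 mm tall, origin under its centre.
- tape_roll: Bystander: roll of tape lying flat, 90 mm across, 19 mm high, origin under its centre.
- tyre_lever: Bystander: black tyre lever lying flat, 120 mm long, 10 mm high.
- patch_tin: Bystander: metal puncture-kit tin, 75 by 45 by 22 mm, origin under its centre.
- scissors: Bystander: scissors with orange handles lying flat, 185 mm long, 12 mm high.

How it is judged:
On the way, in this order (a step that is already met when the one before it is completed fails the run):
1. the wheel has been turned part of the way, and the fingers are drawn out from between the spokes again (distance of valve from where it was at the start of the episode above 0.03 m and angle between valve's own z axis and vertical above 0.25 rad and contact force between the fingers and spokes below 0.05 N and (x of the grasp point in the frame of stand below -0.033 m or x of the grasp point in the frame of stand above 0.033 m)), for 0.1 s.
2. the fingers push a spoke once more (contact force between the fingers and spokes above 0.3 N), for 0.05 s.
At the end, for the whole second after the job is handed in: The valve stem points straight up at the hub within 0.1 rad (about 6 degrees), the wheel is at rest, and the stand is upright and within 20 mm of where it was (angle between valve's own z axis and vertical below 0.1 rad and velocity of joint wheel between -0.05 and 0.05 rad/s and distance of stand from where it was at the start of the episode below 0.02 m and angle between stand's own z axis and vertical below 0.03 rad); the robot touches nothing.
It fails at once if the wet tyre is touched (over 0.5 N) (contact force between any of the fingers, the arm and tyre above 0.5 N).
It fails at once if the valve is pushed (over 0.5 N) (contact force between any of the fingers, the arm and valve above 0.5 N).
It fails at once if the stand is lifted, tipped or shifted by more than 20 mm (height (world z) of stand above 0.008 m or angle between stand's own z axis and vertical above 0.06 rad or distance of stand from where it was at the start of the episode above 0.02 m).
It fails at once if something lying around is lifted, knocked over or shifted by more than 20 mm (distance of any of paint_jar, brush, spanner, glue_stick, tape_roll, tyre_lever, patch_tin, scissors from where it was at the start of the episode above 0.02 m or angle between any of paint_jar, glue_stick's own z axis and vertical above 0.5 rad).
It also fails if it takes over 51 s, if anything falls off the work surface, if the arm or the gripper's body presses on something with over 40 N, if the wrist force passes 120 N, or if a joint passes its speed limit or range.

ROBOT

A 6-joint arm with a two-finger parallel gripper is mounted at the origin on the work surface. World frame = base frame: x ahead of the robot, y to its left, z up, the work surface at z = 0. Lengths are in m, angles in rad, forces in N, time in s.
With the tool pointing down it reaches from about 0.375 to 0.975 m from the base axis. Payload 3.8 kg.
Tool frame: the origin (TCP) lies on the centre line of the jaws, within the pads' length; the fingertips stand 17 mm ahead of it and the grasp point (between the pads) lies 2 mm behind it (bot.tip_extent is the distance from the TCP to the fingertips, in m); z points along the fingers, y is the line along which they close (so a half turn about z gives the same grasp; the last joint's range is limited). The gripper opens to 85 mm and grips with 20 to 120 N. Pads are 22 mm wide; open, the fingers measure 114 mm over their backs; the gripper's body (76 mm by 85 mm) begins 54 mm behind the grasp point. The pads swing forward as they close: fully open they stand 13 mm farther back than shut.
Start: joints at [1.179, 0.264, 1.604, -0, 1.274, -0.037], TCP at [0.234, 0.633, 0.248] pointing down, gripper open.
Joint ranges: [-2.63, 2.63], [-0.94, 2.18], [0.31, 2.57], [-1.31, 4.45], [0, 2.66], [-2.55, 2.55]. Speed limits (rad/s): [2.57, 2.57, 3.14, 3.14, 3.14, 3.14].

INTERFACE

Orientations are given as a rotation vector (axis times angle).
In Python, from workcell import readout, read_camera, finish_job, bot gives the robot as it stands.
- The arm moves only by the tool jog_arm, never from a script. Its argument "deltas" is one flat list of numbers, 7 for each row, row after row: the shift along the tool's x, y, z in m, then the turn, a rotation vector about the tool's x, y, z in degrees, then the gripper command: -1 is shut, 1 is fully open, values between are in proportion. A call has 1 to 8 rows; each row is the pose to reach, as a shift and turn from the pose commanded when the call began, along the tool's axes at that moment; what a row does not reach only later rows make up. A row lasts 1/10 s, in which the tool goes at most 50 mm and 8.59 degrees, less where a joint would pass 70% of its speed; a pose out of reach is approached as far as the arm can. A call with a gripper value outside its range is refused whole. The fingers move at their own pace and stop on an object; "squeeze" is the grip in N (left out, the last holds). Time passes only in rows, so rows that repeat a pose let the fingers close. It gives the time, the measured TCP pose, the force, the opening and the grip force at its end, in the units of the state.
- readout.read_state(): the state, without advancing time (a new reading comes with each control period).
- read_camera(name): name is "scene" or "side" or "wrist"; returns a dict with "color" (400x640x3 uint8, blue, green, red), "fx", "fy", "cx", "cy" (pixels), "origin" and "attitude" of the camera in the world. Camera axes: x right, y down, z forward; pixel columns grow to the right and rows downward; lengths in m; the calibration is good to about 2 mm. The wrist camera is an equidistant fisheye: a pixel r from the principal point sees the ray r / f radians off the axis. A picture is of the moment at which its call begins. There is no depth.
- finish_job(): hands the job in; it is judged then, once.
The state is a dict: "time": time; "q": joint angles; "joint_vel": joint speeds; "joint_torque": joint torques, N m; "tool_pos": TCP position; "tcp_rot": TCP orientation; "wrist_force": force on the tool from outside, world axes, zero at the start; "torque": the same for the moment, N m; "width": opening from 0.0 (shut) to 1.0 (fully open); "grip_force": force on a finger pad.
Only numpy, scipy, OpenCV 4.12 (cv2) and the standard library are available. Lean on these libraries where they do the work, as an engineer would, in place of code of your own. Each camera call takes 0.05 s, during which the arm holds its last target. There are 200 camera calls.

## Working session

There is one attempt and no reset: what is moved stays moved. The work goes in short steps, Python scripts to look and compute and a tool call to move; the robot and the scene stay as the last step left them, time stands still between calls to the robot, and variables do not carry over. Pictures are saved under pics/ and viewed, at most 10 in all, crops included, and the job is handed in when it is done.

Besides the shell and the picture viewer there is one more tool, called as name(argument=value, ...) on one line, values as JSON. jog_arm: Moves the arm, as the interface text tells. Its arguments: {"type":"object","properties":{"deltas":{"type":"array"},"squeeze":{"type":"number"}},"required":["deltas"]}

```bash
mkdir -p pics; ls; python3 - <<'E'
from workcell import readout, read_camera, bot
import cv2,numpy as np
print([a for a in dir(bot) if a[0]!='_'])
for n in("scene","side"):
    c=read_camera(n); cv2.imwrite(f"pics/{n}0.png",c["color"])
    print(n,c["fx"],c["fy"],c["cx"],c["cy"],np.round(c["origin"],4),np.round(c["attitude"],4))
print(readout.read_state())
E
```

```text
pics
['MotionError', 'tip_extent']
scene 373.1716623336977 373.1716623336977 315.8718861498434 200.20094572590958 [1.1215 0.0418 0.6773] [-1.7576 -1.7116  0.7749]
side 372.62787103719853 372.62787103719853 324.5098988774866 198.4739698933725 [-0.0343 -0.1068  0.8008] [-1.9709  1.5555 -0.6081]
{'time': 0.1, 'q': array([ 1.17908890e+00,  2.64690702e-01,  1.60522433e+00, -2.62031392e-05,
        1.27369905e+00, -3.69257799e-02]), 'joint_vel': array([ 2.72865230e-04, -1.02459406e-03, -1.91470206e-03,  5.67507554e-04,
        9.63597013e-05,  7.88574382e-04]), 'joint_torque': array([ 1.18639086e-04, -5.16703606e+01, -3.68588090e+01, -9.52869937e-05,
        6.26304274e-03,  6.77543088e-07]), 'tool_pos': array([0.23427502, 0.63238142, 0.24708488]), 'tcp_rot': array([-0.55428784, -3.09189463,  0.00311059]), 'wrist_force': array([ 0.82074062, -0.60248793, -0.19834565]), 'torque': array([ 0.03350351, -0.06211487, -0.0100695 ]), 'grip_force': 0.0, 'width': 0.9966064441841218}
```

View pics/scene0.png

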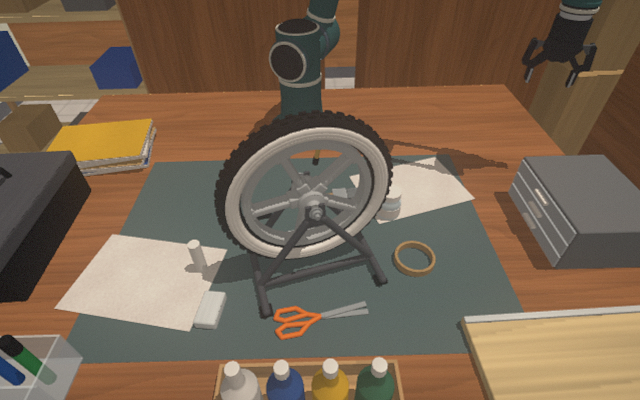

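View pics/side0.png

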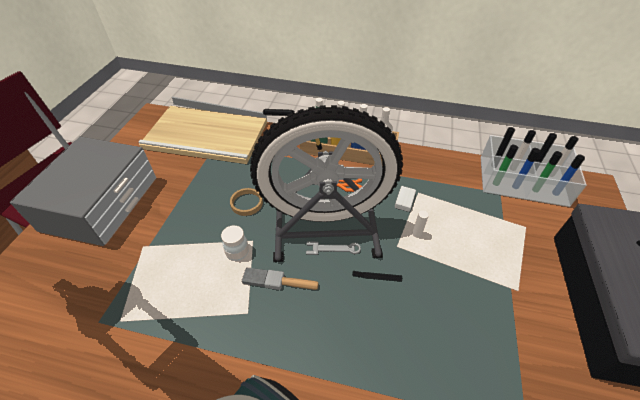

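Scene view (from the far side): wheel with axle end near (316,212), valve cap near (317,158). Side view (robot side): axle near (327,187), valve near (322,150), so the valve is near the top. I'll zoom in on both.

```bash
python3 - <<'E'
import cv2,numpy as np
a=cv2.imread("pics/side0.png")[100:260,245:405]; b=cv2.imread("pics/scene0.png")[105:320,210:400]
a=cv2.resize(a,(400,400),interpolation=cv2.INTER_CUBIC)   # x2.5
b=cv2.resize(b,None,fx=2.1,fy=2.1,interpolation=cv2.INTER_CUBIC)
o=np.zeros((max(400,b.shape[0]),800,3),np.uint8);o[:400,:400]=a;o[:b.shape[0],400:400+b.shape[1]]=b
cv2.imwrite("pics/zoom0.png",o)
E
```

```text
(no output)
```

View pics/zoom0.png

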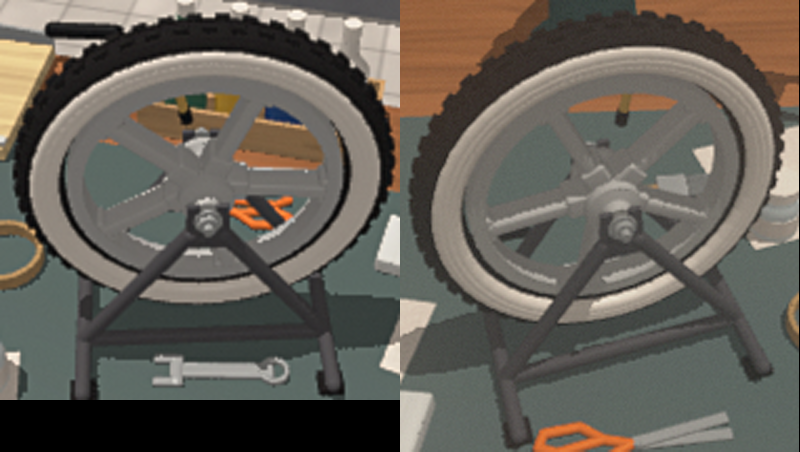

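Side zoom: near axle end at zoom (208,224), so pixel (328.2,189.6). Valve cap is at zoom (185,115), and the spokes run towards zoom (118,125), (250,105), (320,183) and (100,222). Scene zoom: far axle end at (620,232), so pixel (314.8,215.5); valve cap at zoom (622,118).

```bash
cat > h.py <<'E'
import numpy as np
from scipy.spatial.transform import Rotation as R
from workcell import readout, read_camera
C={"scene":(373.17,315.87,200.2,[1.1215,.0418,.6773],[-1.7576,-1.7116,.7749]),
   "side":(372.63,324.51,198.47,[-.0343,-.1068,.8008],[-1.9709,1.5555,-.6081])}
def ray(n,u,v):
    f,cx,cy,o,a=C[n]
    return np.array(o),R.from_rotvec(a).apply([(u-cx)/f,(v-cy)/f,1])
def plane(n,u,v,p,nrm):
    o,d=ray(n,u,v); return o+d*(np.dot(np.subtract(p,o),nrm)/np.dot(d,nrm))
def proj(n,p):
    f,cx,cy,o,a=C[n]; q=R.from_rotvec(a).inv().apply(np.subtract(p,o)); return f*q[:2]/q[2]+[cx,cy]
E
python3 - <<'E'
from h import *
Z=[0,0,1]
n=plane("side",328.2,189.6,[0,0,.195],Z); f=plane("scene",314.8,215.5,[0,0,.195],Z)
d=f-n; yaw=np.arctan2(d[1],d[0]); hub=(n+f)/2
print("axle",n,f,np.linalg.norm(d),"yaw",yaw,"hub",hub)
# feet: side zoom (83,392),(331,385); scene (517,440),(765,372) at z~0.01
S=lambda x,y:(245+x/2.5,100+y/2.5); B=lambda x,y:(210+(x-400)/2.1,105+y/2.1)
ft=[plane("side",*S(83,388),[0,0,.012],Z),plane("side",*S(331,382),[0,0,.012],Z),plane("scene",*B(517,436),[0,0,.012],Z),plane("scene",*B(765,369),[0,0,.012],Z)]
for q in ft: print("foot",q)
m=np.mean(ft,0);print("feet mean",m); 
e=ft[1]-ft[0]; e2=ft[2]-ft[3]; print("yaws",np.arctan2(e[0],-e[1]),np.arctan2(e2[0],-e2[1]))
for hb in (hub,):
    X=np.array([np.cos(yaw),np.sin(yaw),0]);Y=np.array([-X[1],X[0],0])
    def ang(nm,px,off):
        p=plane(nm,*px,hb+off*X,X)-hb; return np.round([np.degrees(np.arctan2(-p@Y,p[2]))%360,np.hypot(p@Y,p[2])],3)
    for z in [(118,125),(250,105),(320,183),(100,222)]: print("spoke side",ang("side",S(*z),-.014))
    for z in [(560,115),(668,112),(702,210),(492,228)]: print("spoke scene",ang("scene",B(*z),.014))
    print("valve",ang("side",S(185,115),0),ang("scene",B(622,118),0))
E
```

```text
axle [0.52212635 0.00671143 0.195     ] [0.63628285 0.03824066 0.195     ] 0.1184305612812511 yaw 0.2694750482980943 hub [0.5792046  0.02247604 0.195     ]
foot [0.4417686  0.11255081 0.012     ]
foot [ 0.50733618 -0.12745649  0.012     ]
foot [ 0.72262578 -0.06508641  0.012     ]
foot [0.65431063 0.18063779 0.012     ]
feet mean [0.5815103  0.02516142 0.012     ]
yaws 0.266682646648362 0.27116758359052845
spoke side [3.15525e+02 1.10000e-01]
spoke side [20.02   0.104]
spoke side [87.816  0.106]
spoke side [2.47002e+02 1.09000e-01]
spoke scene [19.083  0.108]
spoke scene [3.25516e+02 1.02000e-01]
spoke scene [2.46536e+02 1.04000e-01]
spoke scene [93.157  0.106]
valve [3.46107e+02 7.90000e-02] [3.44761e+02 7.90000e-02]
```

The valve stands about 345° clockwise from up (joint about 2.89 rad). The hub is near (0.580, 0.024) and yaw is 0.269. I'll turn the wheel counter-clockwise by 165°. First I'll lift and tilt the tool, which also gives arm geometry data for choosing the approach side.

jog_arm(deltas=[0,0,-0.05,0,0,0,-1,0,0,-0.1,0,0,0,-1,0,0,-0.15,0,0,0,-1,0,0,-0.2,0,0,0,-1,0,0,-0.2,0,0,0,-1], squeeze=20)

```text
time: 0.6
tool_pos: [0.2352, 0.6348, 0.4587]
tcp_rot: [0.554, 3.089, 0.023]
wrist_force: [-0.1, 0.5, 1.1]
width: 0.143
grip_force: 0.0
```

```bash
cat >> h.py <<'E'
def st(log=True):
    s=readout.read_state(); 
    print(round(s["time"],2),"q",np.round(s["q"],3),"p",np.round(s["tool_pos"],4)); print(np.round(R.from_rotvec(s["tcp_rot"]).as_matrix(),3).tolist(),"F",np.round(s["wrist_force"],2),s["width"])
    if log: open("log.txt","a").write(" ".join(map(str,[*s["q"],*s["tool_pos"],*s["tcp_rot"]]))+"\n")
    return s
E
python3 -c "
from h import *
st()"
```

```text
0.6 q [ 1.179  0.209  1.294 -0.     1.623 -0.037] p [0.2352 0.6348 0.4587]
[[-0.938, 0.347, 0.006], [0.347, 0.938, 0.014], [-0.001, 0.015, -1.0]] F [-0.11  0.54  1.12] 0.1426786787168568
```

jog_arm(deltas=[0,0,0,8,0,0,-1,0,0,0,16,0,0,-1,0,0,0,24,0,0,-1,0,0,0,32,0,0,-1,0,0,0,40,0,0,-1,0,0,0,40,0,0,-1])

```text
time: 1.2
tool_pos: [0.2356, 0.6355, 0.4371]
tcp_rot: [-0.5, -2.788, 1.04]
wrist_force: [0.8, 0.6, -3.0]
width: 0.0
grip_force: 0.0
```

```bash
python3 -c "
from h import *
st()"
```

```text
1.2 q [ 1.188  0.699  0.793 -0.026  2.363 -0.04 ] p [0.2356 0.6355 0.4371]
[[-0.938, 0.262, -0.228], [0.347, 0.709, -0.614], [0.0, -0.655, -0.756]] F [ 0.75  0.62 -3.  ] 0.0003383519747287883
```

```bash
cat > fk.py <<'E'
import numpy as np
from scipy.optimize import least_squares
from scipy.spatial.transform import Rotation as R
L1,L2,T,h=.5,.5,.25,.3
LO=[-2.63,-.94,.31,-1.31,0,-2.55];HI=[2.63,2.18,2.57,4.45,2.66,2.55]
def fk(q,L):
    L1,L2,T,h=L
    Rz=lambda a:R.from_euler('z',a);Ry=lambda a:R.from_euler('y',a)
    A=Rz(q[0])*Ry(q[1]);B=A*Ry(q[2]);D=B*Rz(q[3])*Ry(q[4])
    p=np.array([0,0,h])+A.apply([0,0,L1])+B.apply([0,0,L2])+D.apply([0,0,T])
    return p,D*Rz(q[5]),np.array([0,0,h])+A.apply([0,0,L1]),np.array([0,0,h])+A.apply([0,0,L1])+B.apply([0,0,L2])
E
python3 - <<'E'
from fk import *
D=np.vstack([[1.17908890,.264690702,1.60522433,0,1.27369905,-.036926,.23427502,.63238142,.24708488,-.55428784,-3.09189463,.00311059],np.loadtxt("log.txt")])
f=least_squares(lambda L:np.concatenate([fk(d[:6],L)[0]-d[6:9] for d in D]),[.5,.5,.25,.3])
L=f.x;print(np.round(L,4),np.round(f.fun,4))
for d in D:
    M=fk(d[:6],L)[1].inv()*R.from_rotvec(d[9:12]);print("tool offset",np.round(M.as_euler('zyx',degrees=True),1))
np.save("L.npy",L)
E
```

```text
[0.479  0.5731 0.3067 0.2585] [ 0.0224 -0.011  -0.0018  0.0229 -0.0099  0.0003  0.0232 -0.008   0.0015]
tool offset [90.  0.  0.]
tool offset [90. -0. -0.]
tool offset [90. -0. -0.]
```

```bash
cat >> fk.py <<'E'
def fk2(q,L):
    p,M,e,w=fk(q,L[:4]); o=R.from_euler('z',q[0]).apply([0,L[4],0])
    return p+o,M*R.from_euler('z',np.pi/2),e+o,w+o
def ik(p,M,q0,L):
    f=least_squares(lambda q:np.concatenate([(fk2(q,L)[0]-p)*5,(M.inv()*fk2(q,L)[1]).as_rotvec()]),np.clip(q0,np.add(LO,.01),np.subtract(HI,.01)),bounds=(LO,HI))
    return f.x,f.cost
H=np.array([.5805,.024,.195]);YAW=.269
X=np.array([np.cos(YAW),np.sin(YAW),0]);Y=np.array([-X[1],X[0],0])
def tool(side,pitch):  # side -1: from robot side, pointing +X; +1: from far side
    z=-side*X*np.cos(pitch)-np.array([0,0,np.sin(pitch)]); return z
E
python3 - <<'E'
from fk import *
D=np.vstack([[1.17908890,.264690702,1.60522433,0,1.27369905,-.036926,.23427502,.63238142,.24708488,-.55428784,-3.09189463,.00311059],np.loadtxt("log.txt")])
f=least_squares(lambda L:np.concatenate([fk2(d[:6],L)[0]-d[6:9] for d in D]),[.5,.5,.25,.3,0.02])
L=f.x;print(np.round(L,4),np.abs(f.fun).max());np.save("L.npy",L)
for side in(-1,1):
  for pd in(0,15,25,35):
    z=tool(side,np.radians(pd));best=None
    for sgn in(1,-1):
      x=sgn*Y; M=R.from_matrix(np.c_[x,np.cross(z,x),z])
      for q0 in ([0,.3,2.3,3.1,.8,0],[0,.7,1.2,0,2.2,0],[0,.3,2.3,0,.8,1],[.1,.3,2.0,1.5,.8,-1.5]):
        q,c=ik(H+np.array([0,0,.07])+side*.012*X,M,q0,L)
        if best is None or c<best[0]: best=(c,sgn,q)
    out=[]
    for a in(-50,50):
      for dx in(.012,.1):
        a_=np.radians(a);x=best[1]*Y;M=R.from_matrix(np.c_[x,np.cross(z,x),z])
        q,c=ik(H-Y*.07*np.sin(a_)+np.array([0,0,.07*np.cos(a_)])+side*dx*X,M,best[2],L); out.append(c)
    q=best[2];print(side,pd,"cost",np.round(best[0],5),best[1],np.round(q,2),"others",np.round(out,4),"elbow",np.round(fk2(q,L)[2],2),"wrist",np.round(fk2(q,L)[3],2))
E
```

```text
[0.5101 0.5665 0.329  0.2507 0.0249] 0.00021773769996336068
-1 0 cost 0.01469 -1 [-0.46  0.04  2.57  2.2   1.22  0.42] others [0.037  0.1067 0.0018 0.0251] elbow [0.03 0.01 0.76] wrist [ 0.29 -0.12  0.27]
-1 15 cost 0.0023 1 [-0.35 -0.27  2.57  2.01  0.7  -2.34] others [0.0137 0.064  0.     0.0143] elbow [-0.12  0.07  0.74] wrist [ 0.28 -0.08  0.37]
-1 25 cost 0.0 -1 [-0.29 -0.36  2.54  1.76  0.51  1.09] others [0.0007 0.0258 0.     0.003 ] elbow [-0.16  0.07  0.73] wrist [ 0.28 -0.06  0.4 ]
-1 35 cost 0.0 -1 [-0.24 -0.37  2.44  1.19  0.45  1.67] others [0.     0.0038 0.     0.    ] elbow [-0.17  0.07  0.73] wrist [ 0.31 -0.05  0.45]
1 0 cost 0.0 1 [ 0.1   0.97  1.11 -0.34  2.61 -0.3 ] others [0.     0.0059 0.     0.0044] elbow [0.42 0.07 0.54] wrist [0.91 0.11 0.27]
1 15 cost 0.0 1 [ 0.1   0.86  1.13 -0.26  2.44 -0.25] others [0. 0. 0. 0.] elbow [0.38 0.06 0.58] wrist [0.9  0.11 0.35]
1 25 cost 0.0 1 [ 0.09  0.78  1.17 -0.22  2.31 -0.22] others [0. 0. 0. 0.] elbow [0.36 0.06 0.61] wrist [0.88 0.11 0.4 ]
1 35 cost 0.0 1 [ 0.09  0.69  1.23 -0.18  2.17 -0.21] others [0. 0. 0. 0.] elbow [0.32 0.05 0.64] wrist [0.85 0.1  0.45]
```

Reaching in from the far side, pitched 25° down, suits the arm well: no wrist flip is needed and the forearm clears the wheel by more than 0.1 m. I'll write a row planner and swing round.

```bash
cat > plan.py <<'E'
from fk import *
import json
from workcell import readout
from scipy.spatial.transform import Slerp
L=np.load("L.npy"); P=np.radians(25); zt=tool(1,P); MT=R.from_matrix(np.c_[Y,np.cross(zt,Y),zt])
def tcp(xt,y,z):  # finger axis crosses x=0 plane at stand (y,z rel hub); tip at stand x = xt
    s=xt+.017*np.cos(P); return H+s*X+y*Y+np.array([0,0,z+s*np.tan(P)])
def fing(phi,r,ext=0.):  # finger axis point trailing a spoke at phi (rad)
    a=11e-3*abs(np.cos(phi))+14.5e-3*abs(np.sin(phi))+7.5e-3+ext
    return r*np.array([-np.sin(phi),np.cos(phi)])+a*np.array([-np.cos(phi),-np.sin(phi)])
def rows(poses,p0=None,M0=None,fmt=True):
    s=readout.read_state(); p0=s["tool_pos"] if p0 is None else p0; M0=R.from_rotvec(s["tcp_rot"]) if M0 is None else M0
    for p,M in poses:
        d=M0.inv().apply(p-p0); t=(M0.inv()*M).as_rotvec(degrees=True)
        print([*map(float,np.round(d,4)),*map(float,np.round(t,1)),-1],end=",\n")
E
python3 - <<'E'
from plan import *
s=readout.read_state();p0=s["tool_pos"];M0=R.from_rotvec(s["tcp_rot"])
P1=H+.11*X+np.array([0,0,.2])
a0,a1=np.arctan2(p0[1],p0[0]),np.arctan2(P1[1],P1[0]);r0,r1=np.hypot(*p0[:2]),np.hypot(*P1[:2])
sl=Slerp([0,1],R.concatenate([M0,MT]));N=16;poses=[];q=s["q"]
for i in range(1,N+1):
    t=i/N;a=a0+(a1-a0)*t;r=r0+(r1-r0)*t
    p=np.array([r*np.cos(a),r*np.sin(a),p0[2]+(P1[2]-p0[2])*t]);poses.append((p,sl(t)))
    q,c=ik(p,sl(t),q,L)
    if i%4==0:print(i,np.round(p,3),np.round(q,2),round(c,6),"w",np.round(fk2(q,L)[3],2))
rows(poses[:8]);print()
rows(poses[8:],*poses[7])
E
```

```text
4 [0.406 0.546 0.427] [ 0.91  0.77  0.74 -0.04  2.45 -0.11] 0.0 w [0.55 0.74 0.65]
8 [0.545 0.412 0.416] [ 0.64  0.84  0.69 -0.09  2.53 -0.18] 0.0 w [0.75 0.58 0.61]
12 [0.641 0.243 0.406] [ 0.37  0.9   0.66 -0.19  2.61 -0.26] 0.0 w [0.89 0.37 0.57]
16 [0.687 0.053 0.395] [ 0.11  0.95  0.64 -0.32  2.66 -0.35] 0.0 w [0.97 0.13 0.53]
[-0.0482, 0.0009, 0.0027, 1.4, 2.7, 2.1, -1],
[-0.0963, -0.0008, 0.0076, 2.8, 5.4, 4.1, -1],
[-0.144, -0.005, 0.0147, 4.2, 8.2, 6.2, -1],
[-0.1911, -0.0118, 0.0241, 5.6, 10.9, 8.2, -1],
[-0.2372, -0.0211, 0.0356, 6.9, 13.6, 10.3, -1],
[-0.2823, -0.0329, 0.0493, 8.3, 16.3, 12.3, -1],
[-0.326, -0.0471, 0.065, 9.7, 19.1, 14.4, -1],
[-0.3682, -0.0637, 0.0828, 11.1, 21.8, 16.5, -1],

[-0.0484, -0.0033, 0.0046, 1.4, 2.7, 2.1, -1],
[-0.0962, -0.0087, 0.012, 2.8, 5.4, 4.1, -1],
[-0.1434, -0.016, 0.0222, 4.2, 8.2, 6.2, -1],
[-0.1896, -0.0254, 0.035, 5.6, 10.9, 8.2, -1],
[-0.2346, -0.0366, 0.0504, 6.9, 13.6, 10.3, -1],
[-0.2782, -0.0497, 0.0685, 8.3, 16.3, 12.3, -1],
[-0.3201, -0.0646, 0.089, 9.7, 19.1, 14.4, -1],
[-0.3602, -0.0811, 0.1119, 11.1, 21.8, 16.5, -1],
```

jog_arm(deltas=[-0.048,0.001,0.003,1.4,2.7,2.1,-1,-0.096,-0.001,0.008,2.8,5.4,4.1,-1,-0.144,-0.005,0.015,4.2,8.2,6.2,-1,-0.191,-0.012,0.024,5.6,10.9,8.2,-1,-0.237,-0.021,0.036,6.9,13.6,10.3,-1,-0.282,-0.033,0.049,8.3,16.3,12.3,-1,-0.326,-0.047,0.065,9.7,19.1,14.4,-1,-0.326,-0.047,0.065,9.7,19.1,14.4,-1])

```text
time: 2.0
tool_pos: [0.5187, 0.4403, 0.4277]
tcp_rot: [-0.938, -2.37, 1.084]
wrist_force: [-0.5, -0.7, 0.0]
width: 0.001
grip_force: 0.0
```

```bash
cat > seg.py <<'E'
from plan import *
def seg(P1,M1,N,cyl=False):
    s=readout.read_state();p0=s["tool_pos"];M0=R.from_rotvec(s["tcp_rot"]);q=s["q"]
    print("at",np.round(p0,4),"tool z",np.round(M0.apply([0,0,1]),3),"q",np.round(q,2),"t",s["time"])
    a0,a1=np.arctan2(p0[1],p0[0]),np.arctan2(P1[1],P1[0]);r0,r1=np.hypot(*p0[:2]),np.hypot(*P1[:2])
    sl=Slerp([0,1],R.concatenate([M0,M1]));po=[]
    for i in range(1,N+1):
        t=i/N;p=p0+(P1-p0)*t
        if cyl:
            a=a0+(a1-a0)*t;r=r0+(r1-r0)*t;p[:2]=r*np.cos(a),r*np.sin(a)
        po.append((p,sl(t)));q,c=ik(p,sl(t),q,L)
        if i in(N//2,N):print(np.round(p,3),np.round(q,2),round(c,6),"elbow",np.round(fk2(q,L)[2],2),"w",np.round(fk2(q,L)[3],2))
    rows(po)
E
python3 - <<'E'
from seg import *
st=readout.read_state()
seg(H+.11*X+np.array([0,0,.14]),MT,10,True)
E
```

```text
at [0.5187 0.4403 0.4277] tool z [-0.567 -0.524 -0.636] q [ 0.69  0.81  0.7  -0.08  2.51 -0.17] t 2.0
[0.633 0.261 0.381] [ 0.4   0.89  0.71 -0.16  2.54 -0.24] 0.0 elbow [0.36 0.18 0.57] w [0.88 0.39 0.56]
[0.687 0.053 0.335] [ 0.11  0.97  0.72 -0.27  2.57 -0.29] 0.0 elbow [0.41 0.07 0.54] w [0.97 0.13 0.47]
[-0.0429, 0.0027, 0.0077, 1.3, 2.4, 1.9, -1],
[-0.0855, 0.0036, 0.0174, 2.7, 4.7, 3.7, -1],
[-0.1276, 0.003, 0.0293, 4.0, 7.1, 5.6, -1],
[-0.1691, 0.0006, 0.0431, 5.4, 9.5, 7.4, -1],
[-0.2097, -0.0033, 0.0589, 6.7, 11.9, 9.3, -1],
[-0.2495, -0.0087, 0.0767, 8.0, 14.2, 11.2, -1],
[-0.2881, -0.0157, 0.0965, 9.4, 16.6, 13.0, -1],
[-0.3255, -0.0242, 0.1181, 10.7, 19.0, 14.9, -1],
[-0.3615, -0.034, 0.1415, 12.1, 21.4, 16.7, -1],
[-0.3959, -0.0452, 0.1667, 13.4, 23.7, 18.6, -1],
```

jog_arm(deltas=[-0.043,0.003,0.008,1.3,2.4,1.9,-1,-0.086,0.004,0.017,2.7,4.7,3.7,-1,-0.128,0.003,0.029,4.0,7.1,5.6,-1,-0.169,0.001,0.043,5.4,9.5,7.4,-1,-0.21,-0.003,0.059,6.7,11.9,9.3,-1,-0.25,-0.009,0.077,8.0,14.2,11.2,-1,-0.288,-0.016,0.097,9.4,16.6,13.0,-1,-0.288,-0.016,0.097,9.4,16.6,13.0,-1])

```text
time: 2.8
tool_pos: [0.6606, 0.1807, 0.361]
tcp_rot: [-1.23, -1.948, 1.122]
wrist_force: [0.3, -0.1, -0.2]
width: 0.001
grip_force: 0.0
```

```bash
python3 - <<'E'
from seg import *
y,z=.075*-np.sin(np.radians(50)),.075*np.cos(np.radians(50))
seg(tcp(.075,y,z+.0),MT,6)
E
```

```text
at [0.6606 0.1807 0.361 ] tool z [-0.802 -0.349 -0.485] q [ 0.28  0.92  0.72 -0.2   2.55 -0.26] t 2.8
[0.672 0.087 0.323] [ 0.17  0.92  0.8  -0.26  2.49 -0.3 ] 0.0 elbow [0.4  0.09 0.56] w [0.95 0.18 0.47]
[ 0.683 -0.007  0.285] [ 0.05  0.96  0.82 -0.32  2.46 -0.35] 0.0 elbow [0.42 0.05 0.54] w [0.97 0.07 0.42]
[-0.0304, 0.0056, 0.0141, 0.6, 1.2, 0.9, -1],
[-0.0609, 0.0111, 0.0281, 1.3, 2.4, 1.9, -1],
[-0.0913, 0.0167, 0.0422, 1.9, 3.6, 2.8, -1],
[-0.1218, 0.0223, 0.0562, 2.6, 4.9, 3.8, -1],
[-0.1522, 0.0278, 0.0703, 3.2, 6.1, 4.7, -1],
[-0.1827, 0.0334, 0.0844, 3.9, 7.3, 5.6, -1],
```

jog_arm(deltas=[-0.03,0.006,0.014,0.6,1.2,0.9,-1,-0.061,0.011,0.028,1.3,2.4,1.9,-1,-0.091,0.017,0.042,1.9,3.6,2.8,-1,-0.122,0.022,0.056,2.6,4.9,3.8,-1,-0.152,0.028,0.07,3.2,6.1,4.7,-1,-0.183,0.033,0.084,3.9,7.3,5.6,-1,-0.183,0.033,0.084,3.9,7.3,5.6,-1,-0.183,0.033,0.084,3.9,7.3,5.6,-1])

```text
time: 3.6
tool_pos: [0.6827, -0.0008, 0.2883]
tcp_rot: [-1.332, -1.767, 1.121]
wrist_force: [-0.2, 0.6, 0.7]
width: 0.003
grip_force: 0.0
```

```bash
python3 - <<'E'
from h import *; import cv2
s=st()
w=read_camera("wrist");print(w["fx"],w["fy"],w["cx"],w["cy"],w["origin"],w["attitude"])
a=read_camera("side")["color"];b=read_camera("scene")["color"]
cv2.imwrite("pics/w1.png",w["color"]);cv2.imwrite("pics/s1.png",a);cv2.imwrite("pics/c1.png",b)
o=np.zeros((600,800,3),np.uint8)
o[:250,:400]=cv2.resize(w["color"],(400,250));o[:250,400:]=cv2.resize(b,(400,250))
o[250:600,:400]=cv2.resize(a[100:240,245:405],(400,350));o[250:600,400:]=cv2.resize(w["color"][100:300,210:438],(400,350))
cv2.imwrite("pics/m1.png",o)
E
```

```text
3.6 q [ 0.057  0.962  0.814 -0.319  2.465 -0.349] p [ 0.6827 -0.0008  0.2883]
[[-0.273, 0.407, -0.872], [0.962, 0.118, -0.246], [0.003, -0.906, -0.424]] F [-0.22  0.61  0.71] 0.0027876835261089823
309.70691628693146 309.70691628693146 318.10677006284817 192.84388890955736 [0.77329548 0.09451702 0.34161966] [ 2.30520775  0.52895246 -1.44128719]
```

View pics/m1.png

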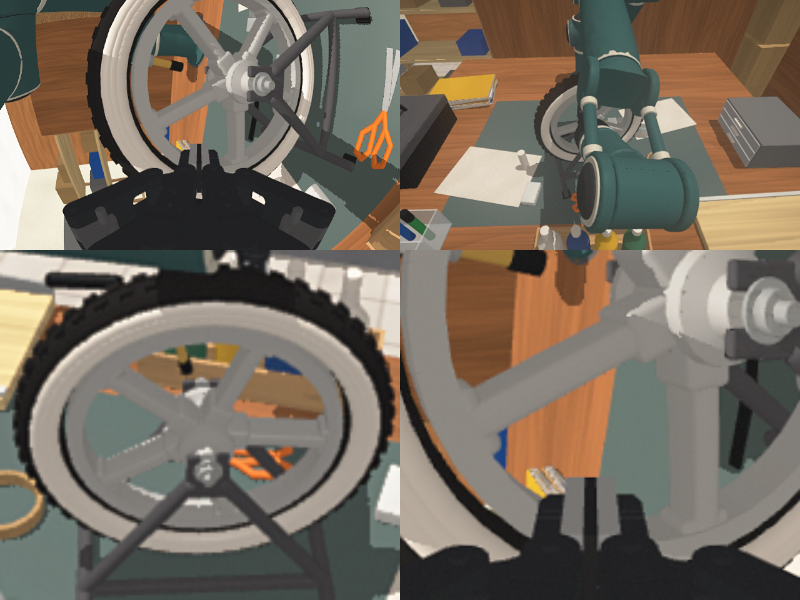

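The wrist view shows the far face of the wheel with world up to image-left. The axle end is near full px (424,133), the valve cap near (285,106), and the trailing-gap spokes run through (256,197) and (377,214). The closed fingers point into the gap between those two. I'll check the angles against the hub.

```bash
cat >> h.py <<'E'
W=dict(o=[.77329548,.09451702,.34161966],a=[2.30520775,.52895246,-1.44128719])
def wray(u,v,W=W):
    d=np.array([u-318.107,v-192.844]);r=np.hypot(*d);t=r/309.707
    return np.array(W["o"]),R.from_rotvec(W["a"]).apply([*(np.sin(t)*d/r),np.cos(t)])
def meet(r1,r2):
    (o1,d1),(o2,d2)=r1,r2; k=np.linalg.lstsq(np.c_[d1,-d2],o2-o1,rcond=None)[0]
    a,b=o1+k[0]*d1,o2+k[1]*d2; return (a+b)/2,np.linalg.norm(a-b)
E
python3 - <<'E'
from h import *; from fk import H,X,Y
import cv2
def stand(p): p=p-H; return np.round([p@X,p@Y,p[2]],4)
p,g=meet(wray(424,133),ray("scene",314.8,215.5));print("axle end stand",stand(p),g)
p,g=meet(wray(288,106),ray("side",245+185/2.5,100+115/2.5));print("cap stand",stand(p),g)
def wang(u,v,off):
    o,d=wray(u,v);k=((H+off*X-o)@X)/(d@X);q=o+k*d-H
    return np.round([np.degrees(np.arctan2(-q@Y,q[2]))%360,np.hypot(q@Y,q[2])],3)
for u,v in[(255.6,197.1),(336.6,154),(377,214.3),(377,180)]:print("spoke",wang(u,v,.014))
print("valve",wang(288,106,0))
im=cv2.imread("pics/w1.png");im=cv2.resize(im[0:300,140:440],None,fx=2,fy=2,interpolation=cv2.INTER_CUBIC)
cv2.imwrite("pics/w1z.png",im)
E
```

```text
axle end stand [ 0.0479  0.0014 -0.0089] 0.0015453628649862302
cap stand [0.0007 0.0177 0.0743] 3.6827945464513075e-05
spoke [21.663  0.11 ]
spoke [20.498  0.046]
spoke [8.6138e+01 6.7000e-02]
spoke [8.0234e+01 3.9000e-02]
valve [3.46543e+02 7.60000e-02]
```

View pics/w1z.png

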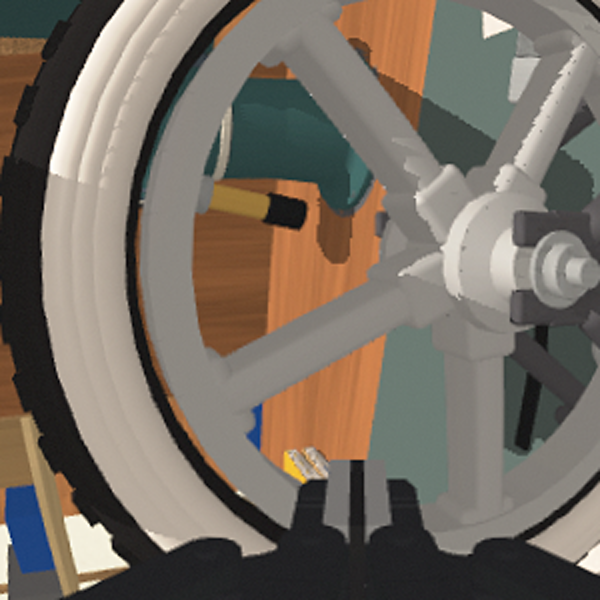

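```bash
python3 - <<'E'
from h import *; from fk import H,X,Y
def pt(u,v,off):
    u,v=140+u/2,v/2
    o,d=wray(u,v);k=((H+off*X-o)@X)/(d@X);q=o+k*d-H; return np.array([q@Y,q[2]])
for n,u,v,o in [("stem foot",205,193,0),("cap",303,211,0),("A up",240,350,.014),("A up",390,282,.014),("A lo",250,402,.014),("A lo",405,318,.014),
  ("B l",447,500,.014),("B l",446,360,.014),("B r",500,500,.014),("B r",500,360,.014),("axle tip",582,268,.068),("C u",320,20,.014),("C u",420,165,.014),("C l",290,55,.014),("C l",400,190,.014)]:
    p=pt(u,v,o); print(n,np.round(p,4),round(np.degrees(np.arctan2(-p[0],p[1])),1))
a,b=pt(205,193,0),pt(303,211,0);d=a-b;print("stem dir",np.degrees(np.arctan2(-d[0],d[1])))
E
```

```text
stem foot [0.0248 0.1059] -13.2
cap [0.018  0.0714] -14.2
A up [-0.0262  0.0987] 14.9
A up [-0.0068  0.0444] 8.6
A lo [-0.0441  0.0961] 24.7
A lo [-0.02    0.0381] 27.7
B l [-0.0967  0.0156] 80.8
B l [-0.0371  0.0198] 62.0
B r [-0.1031 -0.0128] 97.1
B r [-0.0395 -0.0064] 99.2
axle tip [0.0029 0.0058] -26.6
C u [0.0833 0.0711] -49.5
C u [0.0348 0.033 ] -46.6
C l [0.0698 0.0813] -40.7
C l [0.0256 0.0409] -32.0
stem dir -11.0636040565143
```

```bash
cat >> plan.py <<'E'
def where():
    s=readout.read_state();p=s["tool_pos"]-H;z=R.from_rotvec(s["tcp_rot"]).apply([0,0,1])
    k=-(p@X)/(z@X);f=p+k*z; tip=p+.017*z
    print("t",round(s["time"],1),"F y,z",np.round([f@Y,f[2]],4),"ang",round(np.degrees(np.arctan2(-f@Y,f[2])),1),"tip x",round(tip@X,4),"Fw",np.round(s["wrist_force"],1),"stand Fy",round(s["wrist_force"]@Y,2),"q5",round(s["q"][4],2))
def stroke(phis,r=.065,xt=-.005,ext=0.):
    rows([(tcp(xt,*fing(np.radians(a),r,ext)),MT) for a in phis])
E
python3 - <<'E'
from plan import *
where()
f=fing(np.radians(21),.065,.012);print("insert F",f,np.degrees(np.arctan2(-f[0],f[1])))
rows([(tcp(x,*f),MT) for x in(.06,.06,.03,.015,.005,-.005,-.005,-.005)])
E
```

```text
t 3.8 F y,z [-0.0499  0.0508] ang 44.5 tip x 0.0774 Fw [0.  0.1 0.3] stand Fy 0.1 q5 2.47
insert F [-0.05593723  0.04815213] 49.27732554401768
[-0.0068, 0.0026, 0.0205, 0.1, 0.5, 0.4, -1],
[-0.0068, 0.0026, 0.0205, 0.1, 0.5, 0.4, -1],
[-0.0065, 0.0025, 0.0536, 0.1, 0.5, 0.4, -1],
[-0.0063, 0.0025, 0.0702, 0.1, 0.5, 0.4, -1],
[-0.0062, 0.0024, 0.0812, 0.1, 0.5, 0.4, -1],
[-0.0061, 0.0024, 0.0922, 0.1, 0.5, 0.4, -1],
[-0.0061, 0.0024, 0.0922, 0.1, 0.5, 0.4, -1],
[-0.0061, 0.0024, 0.0922, 0.1, 0.5, 0.4, -1],
```

jog_arm(deltas=[-0.006,0.003,0.01,0.1,0.5,0.4,-1,-0.006,0.003,0.02,0.1,0.5,0.4,-1,-0.006,0.003,0.035,0.1,0.5,0.4,-1,-0.006,0.003,0.05,0.1,0.5,0.4,-1,-0.006,0.003,0.065,0.1,0.5,0.4,-1,-0.006,0.003,0.08,0.1,0.5,0.4,-1,-0.006,0.003,0.092,0.1,0.5,0.4,-1,-0.006,0.003,0.092,0.1,0.5,0.4,-1])

```text
time: 4.55
tool_pos: [0.6048, -0.0271, 0.2467]
tcp_rot: [-1.338, -1.757, 1.122]
wrist_force: [-0.4, 0.8, 0.1]
width: 0.006
grip_force: 0.0
```

```bash
python3 - <<'E'
from plan import *
where()
stroke([18,14,10,6,2,-2,-6,-10]);
E
```

```text
t 4.5 F y,z [-0.0557  0.0471] ang 49.8 tip x -0.0055 Fw [-0.4  0.8  0.1] stand Fy 0.86 q5 2.28
[0.0143, -0.0071, -0.0038, -0.1, -0.0, 0.0, -1],
[0.019, -0.0097, -0.0051, -0.1, -0.0, 0.0, -1],
[0.0239, -0.0121, -0.0062, -0.1, -0.0, 0.0, -1],
[0.0291, -0.014, -0.0071, -0.1, -0.0, 0.0, -1],
[0.0345, -0.0156, -0.0078, -0.1, -0.0, 0.0, -1],
[0.039, -0.0168, -0.0084, -0.1, -0.0, 0.0, -1],
[0.0427, -0.0178, -0.0088, -0.1, -0.0, 0.0, -1],
[0.0465, -0.0186, -0.0092, -0.1, -0.0, 0.0, -1],
```

jog_arm(deltas=[0.01,-0.005,-0.003,0,0,0,-1,0.019,-0.01,-0.005,0,0,0,-1,0.024,-0.012,-0.006,0,0,0,-1,0.029,-0.014,-0.007,0,0,0,-1,0.0345,-0.0156,-0.008,0,0,0,-1,0.039,-0.017,-0.0084,0,0,0,-1,0.043,-0.018,-0.0088,0,0,0,-1,0.0465,-0.0186,-0.0092,0,0,0,-1])

```text
time: 5.35
tool_pos: [0.5938, 0.0167, 0.2668]
tcp_rot: [-1.34, -1.755, 1.121]
wrist_force: [-0.1, -1.5, -0.6]
width: 0.002
grip_force: 0.8
```

```bash
python3 - <<'E'
from plan import *
where()
stroke([-15,-20,-25,-30,-35,-40,-45,-45]);
E
```

```text
t 5.3 F y,z [-0.0106  0.0668] ang 9.0 tip x -0.0046 Fw [-0.1 -1.5 -0.6] stand Fy -1.37 q5 2.31
[0.0063, -0.0015, -0.0002, -0.2, -0.1, -0.1, -1],
[0.0114, -0.0019, -0.0004, -0.2, -0.1, -0.1, -1],
[0.0167, -0.0019, -0.0003, -0.2, -0.1, -0.1, -1],
[0.0221, -0.0015, -0.0001, -0.2, -0.1, -0.1, -1],
[0.0275, -0.0007, 0.0003, -0.2, -0.1, -0.1, -1],
[0.033, 0.0007, 0.0009, -0.2, -0.1, -0.1, -1],
[0.0385, 0.0025, 0.0017, -0.2, -0.1, -0.1, -1],
[0.0385, 0.0025, 0.0017, -0.2, -0.1, -0.1, -1],
```

jog_arm(deltas=[0.006,-0.0015,0,0,0,0,-1,0.0115,-0.002,0,0,0,0,-1,0.0165,-0.002,0,0,0,0,-1,0.022,-0.0015,0,0,0,0,-1,0.0275,-0.0007,0,0,0,0,-1,0.033,0.0007,0.001,0,0,0,-1,0.0385,0.0025,0.0017,0,0,0,-1,0.0385,0.0025,0.0017,0,0,0,-1])

```text
time: 6.15
tool_pos: [0.5829, 0.0546, 0.2635]
tcp_rot: [-1.338, -1.755, 1.121]
wrist_force: [0.2, -0.4, -0.5]
width: -0.0
grip_force: 0.0
```

```bash
cat >> h.py <<'E'
def wshot(name):
    import cv2
    w=read_camera("wrist"); cv2.imwrite(f"pics/{name}.png",w["color"]); np.save(f"pics/{name}.npy",np.r_[w["origin"],w["attitude"]])
    cv2.imwrite(f"pics/{name}z.png",cv2.resize(w["color"][0:300,140:440],None,fx=2,fy=2,interpolation=cv2.INTER_CUBIC))
E
python3 - <<'E'
from plan import *
where()
E
```

```text
t 6.2 F y,z [0.0289 0.0637] ang -24.4 tip x -0.005 Fw [ 0.2 -0.4 -0.5] stand Fy -0.42 q5 2.31
```

jog_arm(deltas=[-0.008,0,0,0,0,0,-1,-0.008,0,-0.03,0,0,0,-1,-0.008,0,-0.06,0,0,0,-1,-0.008,0,-0.075,0,0,0,-1,-0.03,0.005,-0.075,0,0,0,-1,-0.06,0.015,-0.075,0,0,0,-1,-0.085,0.018,-0.075,0,0,0,-1,-0.085,0.018,-0.075,0,0,0,-1])

```text
time: 6.95
tool_pos: [0.679, -0.0127, 0.2776]
tcp_rot: [-1.343, -1.75, 1.12]
wrist_force: [-0.6, -0.0, -0.5]
width: 0.004
grip_force: 0.0
```

```bash
python3 - <<'E'
from plan import *; from h import wshot
where(); wshot("w2"); print(np.load("pics/w2.npy"))
E
```

```text
t 7.0 F y,z [-0.0611  0.0432] ang 54.7 tip x 0.0698 Fw [-0.6 -0.  -0.5] stand Fy 0.16 q5 2.45
[ 0.77122837  0.08154669  0.33010121  2.30760245  0.51024235 -1.45224881]
```

View pics/w2z.png

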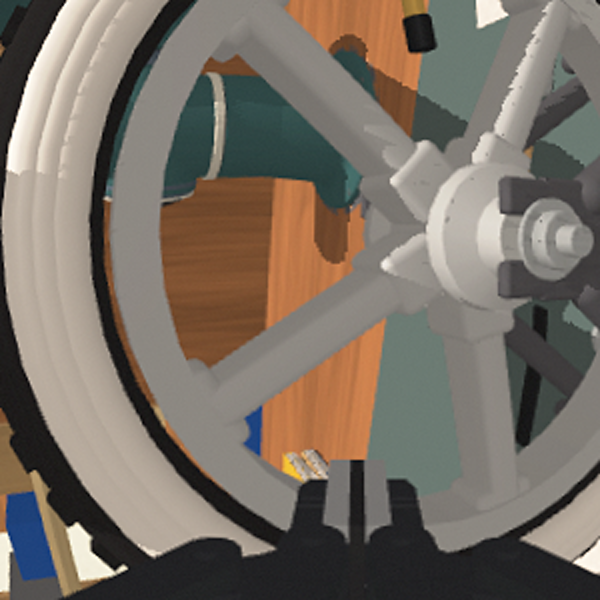

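The valve has moved to zoom (418,40), on the stand's +y side: it turned about 66°. The next spoke runs from zoom (225,385) to (390,295). The fingers are clear and aimed at the gap.

```bash
cat >> h.py <<'E'
def wpt(name,u,v,off):
    from fk import H,X,Y
    w=np.load(f"pics/{name}.npy");o,d=wray(140+u/2,v/2,dict(o=w[:3],a=w[3:]))
    k=((H+off*X-o)@X)/(d@X);q=o+k*d-H; return np.array([q@Y,q[2]])
def dirn(name,a,b,off): # angle cw from up, of direction b->a
    d=wpt(name,*a,off)-wpt(name,*b,off); return round(np.degrees(np.arctan2(-d[0],d[1])),1)
E
python3 - <<'E'
from plan import *; from h import *
print(dirn("w2",(213,365),(370,288),.014),dirn("w2",(243,410),(400,312),.014),"C",dirn("w2",(275,15),(395,145),.014),dirn("w2",(240,45),(370,175),.014))
print(wpt("w2",418,40,0), [wpt("w2",*p,.014) for p in((213,365),(243,410))])
f=fing(np.radians(27),.065,.011);print(f)
rows([(tcp(x,*f),MT) for x in(.05,.0,-.005)])
print("stroke");stroke([27,23,-45])
E
```

```text
21.0 26.1 C -44.6 -43.1
[0.07462106 0.01784162] [array([-0.03810731,  0.09871881]), array([-0.0538412 ,  0.08986555])]
[-0.0605912   0.04207845]
[-0.0009, 0.0013, 0.0226, -0.2, -0.3, -0.1, -1],
[-0.0012, 0.0015, 0.0778, -0.2, -0.3, -0.1, -1],
[-0.0012, 0.0015, 0.0833, -0.2, -0.3, -0.1, -1],
stroke
[0.0086, -0.0031, 0.0813, -0.2, -0.3, -0.1, -1],
[0.0125, -0.0064, 0.0798, -0.2, -0.3, -0.1, -1],
[0.0873, -0.0186, 0.0746, -0.2, -0.3, -0.1, -1],
```

jog_arm(deltas=[-0.001,0.001,0.022,0,0,0,-1,-0.001,0.001,0.04,0,0,0,-1,-0.001,0.001,0.06,0,0,0,-1,-0.001,0.001,0.075,0,0,0,-1,-0.001,0.001,0.083,0,0,0,-1,-0.001,0.001,0.083,0,0,0,-1])

```text
time: 7.6
tool_pos: [0.6059, -0.0289, 0.2436]
tcp_rot: [-1.338, -1.755, 1.121]
wrist_force: [0.7, -0.2, -0.4]
width: 0.004
grip_force: 0.0
```

```bash
python3 - <<'E'
from plan import *
where()
stroke([25,20,15,10,5,0,-5,-10]);
E
```

```text
t 7.6 F y,z [-0.0577  0.0437] ang 52.9 tip x -0.005 Fw [ 0.7 -0.2 -0.4] stand Fy -0.37 q5 2.28
[0.0089, -0.0048, -0.0021, -0.2, -0.1, -0.0, -1],
[0.0141, -0.0087, -0.004, -0.2, -0.1, -0.0, -1],
[0.0198, -0.0122, -0.0056, -0.2, -0.1, -0.0, -1],
[0.0259, -0.0152, -0.0069, -0.2, -0.1, -0.0, -1],
[0.0324, -0.0176, -0.008, -0.2, -0.1, -0.0, -1],
[0.0393, -0.0194, -0.0088, -0.2, -0.1, -0.0, -1],
[0.0438, -0.0207, -0.0094, -0.2, -0.1, -0.0, -1],
[0.0485, -0.0218, -0.0099, -0.2, -0.1, -0.0, -1],
```

jog_arm(deltas=[0.009,-0.005,-0.002,0,0,0,-1,0.014,-0.0087,-0.004,0,0,0,-1,0.02,-0.012,-0.0056,0,0,0,-1,0.026,-0.015,-0.007,0,0,0,-1,0.0325,-0.0175,-0.008,0,0,0,-1,0.039,-0.0195,-0.009,0,0,0,-1,0.044,-0.0207,-0.0094,0,0,0,-1,0.0485,-0.0218,-0.01,0,0,0,-1])

```text
time: 8.4
tool_pos: [0.5936, 0.018, 0.2673]
tcp_rot: [-1.339, -1.755, 1.121]
wrist_force: [0.9, -1.8, -1.0]
width: -0.002
grip_force: 0.8
```

```bash
python3 - <<'E'
from plan import *
where()
stroke([-15,-20,-25,-30,-35,-39,-43,-43]);
E
```

```text
t 8.4 F y,z [-0.0093  0.0672] ang 7.9 tip x -0.0044 Fw [ 0.9 -1.8 -1. ] stand Fy -1.93 q5 2.31
[0.005, -0.0011, 0.0002, -0.2, -0.1, -0.1, -1],
[0.0101, -0.0015, 0.0, -0.2, -0.1, -0.1, -1],
[0.0154, -0.0015, 0.0, -0.2, -0.1, -0.1, -1],
[0.0208, -0.0011, 0.0002, -0.2, -0.1, -0.1, -1],
[0.0262, -0.0003, 0.0006, -0.2, -0.1, -0.1, -1],
[0.0306, 0.0007, 0.0011, -0.2, -0.1, -0.1, -1],
[0.035, 0.0021, 0.0017, -0.2, -0.1, -0.1, -1],
[0.035, 0.0021, 0.0017, -0.2, -0.1, -0.1, -1],
```

Now finish stroke 2, then back off, withdraw and move across to the third gap.

jog_arm(deltas=[0.005,-0.001,0,0,0,0,-1,0.01,-0.0015,0,0,0,0,-1,0.0155,-0.0015,0,0,0,0,-1,0.021,-0.001,0,0,0,0,-1,0.026,0,0.0005,0,0,0,-1,0.0305,0.001,0.001,0,0,0,-1,0.035,0.002,0.0017,0,0,0,-1,0.035,0.002,0.0017,0,0,0,-1])

```text
time: 9.2
tool_pos: [0.5836, 0.052, 0.2646]
tcp_rot: [-1.338, -1.755, 1.121]
wrist_force: [-0.7, 0.4, -0.8]
width: 0.0
grip_force: 0.0
```

jog_arm(deltas=[-0.008,0,0,0,0,0,-1,-0.008,0,-0.03,0,0,0,-1,-0.008,0,-0.06,0,0,0,-1,-0.008,0,-0.075,0,0,0,-1,-0.03,0.005,-0.075,0,0,0,-1,-0.06,0.013,-0.075,0,0,0,-1,-0.082,0.016,-0.075,0,0,0,-1,-0.082,0.016,-0.075,0,0,0,-1])

```text
time: 10.0
tool_pos: [0.678, -0.0121, 0.2804]
tcp_rot: [-1.342, -1.75, 1.12]
wrist_force: [-0.5, -0.2, -0.2]
width: 0.001
grip_force: 0.0
```

```bash
python3 - <<'E'
from plan import *; from h import wshot
where(); wshot("w3")
f=fing(np.radians(27),.065,.011);print(f)
rows([(tcp(x,*f),MT) for x in(.05,.0,-.005)])
E
```

```text
t 10.0 F y,z [-0.0602  0.0464] ang 52.3 tip x 0.069 Fw [-0.5 -0.2 -0.2] stand Fy -0.11 q5 2.45
[-0.0605912   0.04207845]
[-0.0018, 0.0041, 0.023, -0.2, -0.3, -0.1, -1],
[-0.0021, 0.0043, 0.0782, -0.2, -0.3, -0.1, -1],
[-0.0021, 0.0044, 0.0837, -0.2, -0.3, -0.1, -1],
```

View pics/w3z.png

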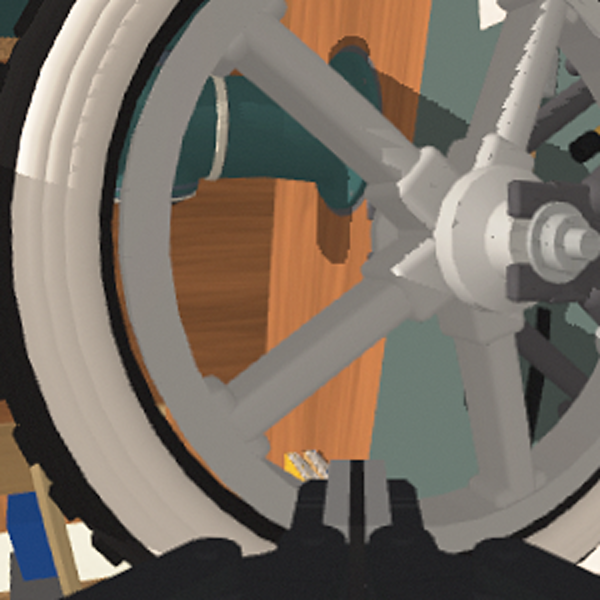

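The valve cap is now at zoom (585,143), low on the +y side. The third spoke runs from zoom (235,405) to (400,300), at about 28°. The fingers are clear and aimed at the gap.

jog_arm(deltas=[-0.003,0.005,0.022,0,0,0,-1,-0.003,0.005,0.04,0,0,0,-1,-0.003,0.005,0.06,0,0,0,-1,-0.003,0.005,0.075,0,0,0,-1,-0.003,0.005,0.084,0,0,0,-1,-0.003,0.005,0.084,0,0,0,-1])

```text
time: 10.65
tool_pos: [0.6061, -0.0302, 0.2421]
tcp_rot: [-1.338, -1.754, 1.122]
wrist_force: [-0.9, 0.2, 0.7]
width: -0.003
grip_force: 0.0
```

```bash
python3 - <<'E'
from plan import *
where()
stroke([25,21,17,14,11,9,8,7]);
E
```

```text
t 10.7 F y,z [-0.0591  0.0424] ang 54.3 tip x -0.0052 Fw [-0.9  0.2  0.7] stand Fy 0.44 q5 2.28
[0.0102, -0.006, -0.0029, -0.2, -0.1, -0.0, -1],
[0.0144, -0.0092, -0.0044, -0.2, -0.1, -0.0, -1],
[0.0188, -0.0121, -0.0057, -0.2, -0.1, -0.0, -1],
[0.0223, -0.0141, -0.0066, -0.2, -0.1, -0.0, -1],
[0.026, -0.0158, -0.0074, -0.2, -0.1, -0.0, -1],
[0.0286, -0.0169, -0.0079, -0.2, -0.1, -0.0, -1],
[0.0298, -0.0174, -0.0082, -0.2, -0.1, -0.0, -1],
[0.0311, -0.0179, -0.0084, -0.2, -0.1, -0.0, -1],
```

jog_arm(deltas=[0.01,-0.006,-0.003,0,0,0,-1,0.0145,-0.009,-0.0045,0,0,0,-1,0.019,-0.012,-0.0057,0,0,0,-1,0.0225,-0.014,-0.0066,0,0,0,-1,0.026,-0.016,-0.0074,0,0,0,-1,0.0285,-0.017,-0.008,0,0,0,-1,0.031,-0.018,-0.0084,0,0,0,-1,0.031,-0.018,-0.0084,0,0,0,-1])

```text
time: 11.45
tool_pos: [0.5986, -0.0004, 0.262]
tcp_rot: [-1.339, -1.755, 1.121]
wrist_force: [0.3, -0.8, 0.9]
width: -0.003
grip_force: 0.0
```

```bash
python3 - <<'E'
from plan import *; from h import wshot,read_camera; import cv2
where(); wshot("w4")
a=read_camera("side")["color"];cv2.imwrite("pics/s4.png",a)
w=cv2.imread("pics/w4.png")
o=np.zeros((560,800,3),np.uint8);o[:400,:400]=cv2.resize(a[100:260,245:405],(400,400),interpolation=cv2.INTER_CUBIC)
o[:400,400:]=cv2.resize(w[60:260,240:440],(400,400),interpolation=cv2.INTER_CUBIC)
cv2.imwrite("pics/m4.png",o)
E
```

```text
t 11.4 F y,z [-0.0283  0.0619] ang 24.6 tip x -0.0044 Fw [ 0.3 -0.8  0.9] stand Fy -0.83 q5 2.31
```

View pics/m4.png

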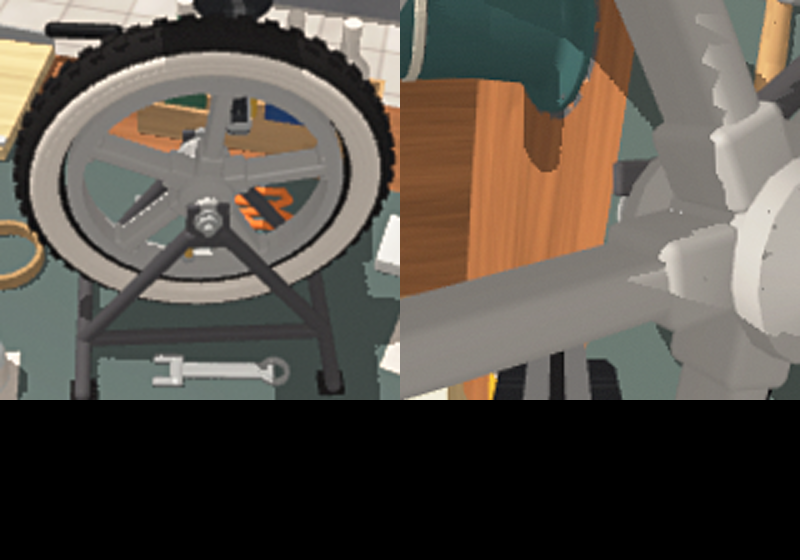

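Side view: the top spoke leans slightly right of vertical, from zoom (207,170) to (218,100). The valve cap is at zoom (190,253), just left of the bottom, so a few more degrees are needed.

```bash
python3 - <<'E'
from h import *; from fk import H,X,Y; import cv2
S=lambda x,y:(245+x/2.5,100+y/2.5)
def pt(px,off):
    p=plane("side",*px,H+off*X,X)-H;return np.array([p@Y,p[2]])
im=cv2.imread("pics/s4.png")
g=cv2.cvtColor(im,cv2.COLOR_BGR2GRAY)
for r in(141,146,151,156,161):print(r,g[r,318:342].tolist())
for l in((207,170),(218,100)):print(pt(S(*l),-.014))
a,b=pt(S(218,100),-.014),pt(S(207,170),-.014);d=a-b;print("spoke dir",np.degrees(np.arctan2(-d[0],d[1])),"about hub",np.degrees(np.arctan2(-a[0],a[1])))
v=pt(S(190,253),0);print("valve",v,np.degrees(np.arctan2(-v[0],-v[1])))
h=im[195:210,310:336].astype(int);print((h[:,:,2]-h[:,:,0]).tolist()[0:14])
E
```

```text
141 [66, 65, 62, 61, 61, 61, 61, 61, 58, 77, 116, 116, 115, 123, 126, 127, 127, 126, 130, 122, 46, 29, 33, 33]
146 [107, 107, 105, 105, 104, 109, 114, 114, 114, 117, 113, 111, 122, 124, 127, 125, 128, 126, 124, 85, 44, 42, 44, 43]
151 [114, 101, 99, 102, 96, 131, 160, 191, 161, 116, 113, 122, 125, 127, 126, 126, 124, 100, 112, 124, 126, 124, 125, 124]
156 [70, 86, 149, 219, 225, 207, 136, 124, 116, 113, 123, 126, 126, 126, 126, 125, 113, 108, 110, 109, 110, 111, 112, 114]
161 [130, 175, 176, 194, 193, 116, 114, 125, 121, 123, 125, 126, 125, 126, 122, 120, 123, 125, 123, 140, 141, 141, 141, 133]
[-0.0019634   0.02160171]
[-0.00965917  0.10255354]
spoke dir 5.430562299123955 about hub 5.380620725857845
valve [ 0.0122328  -0.10784428] -6.47141487896518
[[-8, -10, -9, -9, -7, 0, 3, 1, 1, 2, 2, 3, 1, 0, 0, 1, 1, 2, 0, 2, 1, 0, 1, 1, 3, 1], [-10, -9, -9, -6, 1, 1, 2, 1, -1, 2, 0, -1, 0, 1, 1, 2, 3, 0, 1, 0, 1, 0, 2, 0, 0, 1], [-7, -10, -5, 0, 2, 1, 2, 3, 1, 1, -1, 0, 0, 2, 0, 1, 0, 1, 1, 1, 0, 3, 2, 0, 1, 0], [9, 2, 1, 2, 3, 2, 1, 1, -1, -3, 3, 5, 2, 1, 3, 3, 1, 0, 1, 0, 1, 3, 2, 2, 2, 2], [9, 3, 1, 2, 2, 2, 1, -1, -4, 6, 47, 48, 17, 3, 7, 6, 5, 4, 6, 2, 7, 8, 8, 9, 8, 7], [2, 0, 0, 1, 1, 1, 0, -2, 3, 52, 88, 77, 27, 13, 13, 14, 13, 14, 14, 8, 8, 8, 7, 8, 9, 9], [1, 1, 1, 2, 1, 1, 0, 0, 20, 89, 94, 80, 22, 11, 14, 14, 14, 14, 14, 14, 7, 8, 9, 9, 8, 8], [2, 1, 1, 1, 0, 0, 1, 0, 7, 76, 85, 74, 8, 6, 7, 9, 8, 8, 8, 8, 8, 7, 7, 8, 8, 9], [2, 1, 0, 1, -1, 2, 3, 5, 1, 4, 22, 6, 1, 6, 7, 7, 8, 8, 8, 8, 8, 8, 8, 8, 8, 8], [0, 2, 0, 0, 1, 6, 8, 7, 3, 0, 3, 1, 5, 8, 8, 8, 8, 9, 8, 8, 9, 7, 8, 7, 8, 8], [2, -1, 0, 1, 5, 8, 8, 8, 8, 6, 7, 7, 8, 8, 8, 8, 7, 9, 6, 7, 8, 7, 8, 8, 7, 8], [0, 0, 1, 4, 8, 8, 7, 8, 9, 7, 8, 9, 8, 8, 8, 8, 6, 8, 8, 7, 7, 8, 7, 8, 8, 8], [1, 1, 4, 7, 7, 7, 8, 7, 8, 8, 8, 6, 8, 8, 7, 9, 7, 8, 8, 8, 8, 8, 7, 6, 7, 6], [1, 5, 8, 7, 7, 7, 6, 6, 8, 7, 7, 7, 6, 6, 6, 7, 7, 7, 7, 6, 7, 7, 7, 6, 7, 7]]
```

```bash
python3 - <<'E'
from plan import *
where()
stroke([5,3,2,1,.5]);
E
```

```text
t 11.6 F y,z [-0.0286  0.0619] ang 24.8 tip x -0.0045 Fw [-0.7  0.8  1. ] stand Fy 0.96 q5 2.31
[0.0033, -0.0011, 0.0001, -0.2, -0.1, -0.0, -1],
[0.006, -0.0019, -0.0003, -0.2, -0.1, -0.0, -1],
[0.0073, -0.0023, -0.0004, -0.2, -0.1, -0.0, -1],
[0.0087, -0.0026, -0.0006, -0.2, -0.1, -0.0, -1],
[0.0094, -0.0027, -0.0007, -0.2, -0.1, -0.0, -1],
```

jog_arm(deltas=[0.0025,-0.001,0,0,0,0,-1,0.0045,-0.0015,0,0,0,0,-1,0.006,-0.002,0,0,0,0,-1,0.0075,-0.0023,-0.0004,0,0,0,-1,0.0085,-0.0026,-0.0006,0,0,0,-1,0.0092,-0.0027,-0.0006,0,0,0,-1,0.0092,-0.0027,-0.0006,0,0,0,-1])

```text
time: 12.25
tool_pos: [0.5957, 0.0081, 0.2645]
tcp_rot: [-1.339, -1.755, 1.121]
wrist_force: [0.2, -0.0, -0.0]
width: 0.001
grip_force: 0.2
```

```bash
cat > chk.py <<'E'
from plan import *; from h import *; import cv2,sys
where()
im=read_camera("side")["color"];cv2.imwrite(f"pics/{sys.argv[1]}.png",im)
i=im.astype(int);d=i[:,:,2]-i[:,:,0];m=np.zeros_like(d);m[192:212,308:345]=d[192:212,308:345]>35
v,u=np.nonzero(m);print("brass px",u.mean(),v.mean(),len(u))
p=plane("side",u.mean(),v.mean(),H,X)-H;print("stem",p@Y,p[2],"deg short",np.degrees(np.arctan2(p@Y,-p[2])))
# spoke face: near-uniform grey around 126 along rows
g=cv2.cvtColor(im,cv2.COLOR_BGR2GRAY).astype(int);pts=[]
for r in range(139,163,2):
    c=np.nonzero(abs(g[r,312:345]-125)<4)[0]+312
    if len(c)>3: q=plane("side",np.median(c),r,H-.014*X,X)-H;pts.append([q@Y,q[2]])
pts=np.array(pts);print(np.round(pts,4).tolist())
E
python3 chk.py s5
```

```text
t 12.2 F y,z [-0.0193  0.0647] ang 16.7 tip x -0.005 Fw [ 0.2 -0.  -0. ] stand Fy -0.08 q5 2.31
brass px 325.0 200.5 12
stem 0.0020533544339737054 -0.10546936503442311 deg short 1.115335074679498
[[-0.0028, 0.1054], [-0.004, 0.1], [-0.0041, 0.0945], [-0.0043, 0.089], [-0.0033, 0.0835], [-0.0056, 0.0779], [-0.0014, 0.0723], [-0.0015, 0.0666], [0.0006, 0.0608], [0.0005, 0.055], [-0.0019, 0.049], [-0.002, 0.043]]
```

Both the stem (about 1° short) and the finger position (about 0.7°) put the wheel on target. I'll back off the spoke and withdraw.

jog_arm(deltas=[-0.006,0,0,0,0,0,-1,-0.01,0,0,0,0,0,-1,-0.01,0,-0.025,0,0,0,-1,-0.01,0,-0.055,0,0,0,-1,-0.01,0,-0.085,0,0,0,-1,-0.01,0,-0.1,0,0,0,-1,-0.01,0,-0.1,0,0,0,-1,-0.01,0,-0.1,0,0,0,-1])

```text
time: 13.1
tool_pos: [0.6859, 0.0219, 0.3058]
tcp_rot: [-1.339, -1.754, 1.121]
wrist_force: [-0.6, 0.6, 0.1]
width: -0.001
grip_force: 0.0
```

```bash
python3 chk.py s6; python3 - <<'E'
from h import *; import cv2
wshot("w6"); w=cv2.imread("pics/w6.png");a=cv2.imread("pics/s6.png")
o=np.zeros((400,800,3),np.uint8);o[:,:400]=cv2.resize(a[100:260,245:405],(400,400),interpolation=cv2.INTER_CUBIC);o[:,400:]=cv2.resize(w[0:270,140:410],(400,400),interpolation=cv2.INTER_CUBIC)
cv2.imwrite("pics/m6.png",o)
E
```

```text
t 13.1 F y,z [-0.0298  0.064 ] ang 25.0 tip x 0.0856 Fw [-0.6  0.6  0.1] stand Fy 0.7 q5 2.51
brass px 325.0 200.5 12
stem 0.0020533544339737054 -0.10546936503442311 deg short 1.115335074679498
[[-0.0039, 0.1053], [-0.0061, 0.0999], [-0.0063, 0.0945], [-0.0053, 0.089], [-0.0033, 0.0835], [-0.0024, 0.0779], [-0.0014, 0.0723], [-0.0004, 0.0666], [0.0028, 0.0609], [-0.0018, 0.0549], [0.0003, 0.0491], [-0.002, 0.043]]
```

View pics/m6.png

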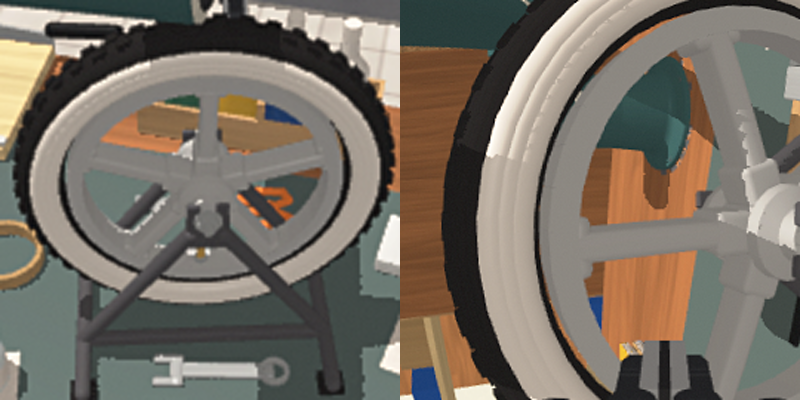

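The side view shows the valve at zoom (200,252), directly under the hub. The top spoke runs from zoom (205,160) to (210,95), within about 2° of vertical. The hand is well clear, so I'm handing in.

```bash
python3 -c "
from workcell import finish_job
print(finish_job())"
```

```text
the job is handed in; nothing more can be done
None
```

I turned the wheel with three spoke pushes and handed the job in; by the last camera check the valve is at the bottom, 1–2° from straight up, with the hand clear, but no verdict came back.

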